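Slide a watch into the battery tester and hold its button

ROBOT

A 7-joint arm with a two-finger parallel gripper is mounted at the origin on the work surface. World frame = base frame: x ahead of the robot, y to its left, z up, the work surface at z = 0. Lengths are in m, angles in rad, forces in N, time in s.
With the tool pointing down it reaches from about 0.425 to 0.95 m from the base axis. Payload 4.7 kg.
Tool frame: the origin (TCP) lies on the centre line of the jaws, within the pads' length; the fingertips stand robot.nose_length ahead of it and the grasp point (between the pads) lies 8 mm behind it (robot.nose_length is the distance from the TCP to the fingertips, in m); z points along the fingers, x is the direction in which the jaws open and shut, and the axes are right-handed (so a half turn about z gives the same grasp; the last joint's range is limited). The gripper opens to 85 mm and grips with 20 to 120 N. Pads are 22 mm wide; open, the fingers measure 114 mm over their backs; the gripper's body (76 mm by 85 mm) begins 54 mm behind the grasp point. The pads swing forward as they close: fully open they stand 13 mm farther back than shut.
Start: joints at [1.262, 0.469, -0.049, 1.532, 0.024, 1.141, -0.082], TCP at [0.186, -0.649, 0.242] pointing down, gripper open.
Joint ranges: [-2.59, 2.59], [-0.33, 1.99], [-1.39, 1.29], [0.1, 2.45], [-1.04, 4.18], [0.21, 1.99], [-2.66, 2.66]. Speed limits (rad/s): [2.57, 2.57, 3.14, 3.14, 3.14, 3.14, 3.14].

INTERFACE

Orientations are given as [roll, pitch, yaw] about the fixed x, y, z axes, in that order (R = Rz(yaw) Ry(pitch) Rx(roll)).
In Python, from plant import robot gives the robot as it stands. Calls block until the motion is done:
- robot.goto(position, orientation): joint-space move of the TCP to a pose.
- robot.move_straight(position, vel=0.15, attitude=None, contact_N=None): straight line of the TCP; attitude=None keeps the orientation; vel is the mean speed in m/s. With contact_N (N) it stops when the force on the tool has changed by that much, and returns True; else False.
- robot.move_joints(angles): joint-space move.
- robot.grip(opening, strength=None): opening from 0.0 (shut) to 1.0 (fully open); strength is the grip in N (None keeps the last); returns when the fingers have stopped.
- robot.sleep(seconds).
- robot.inverse_kinematics(position, orientation): joint angles nearest the present ones, or None.
- robot.sense(): the state.
- robot.grab_frame(name): name is "scene" or "side" or "wrist"; returns a dict with "image" (420x560x3 uint8, red, green, blue), "range_z" (420x560 float32, m along the optical axis (not along the pixel's ray), 0 where there is no reading), "fx", "fy", "cx", "cy" (pixels), "R" (3x3) and "t" (3): a world point X has camera coordinates R X + t. Camera axes: x right, y down, z forward; pixel columns grow to the right and rows downward; lengths in m; the calibration is good to about 2 mm. A picture is of the moment at which its call begins.
A pose or a line that the arm cannot do raises robot.IKError and nothing moves.
- robot.close_job(): hands the job in, once; it reports no verdict.
The state is a dict: "t": time; "joint_pos": joint angles; "joint_velocities": joint speeds; "effort": joint torques, N m; "tcp_pos": TCP position; "tcp_rot": TCP orientation; "wrist_force": force on the tool from outside, world axes, zero at the start; "torque": the same for the moment, N m; "opening": opening from 0.0 (shut) to 1.0 (fully open).
Only numpy, scipy, OpenCV 4.12 (cv2) and the standard library are available. Lean on these libraries where they do the work, as an engineer would, in place of code of your own. Each camera call takes 0.05 s, during which the arm holds its last target.

TASK

Test the battery of the round watch: with the fingertips, slide the round silver watch case along the zinc table top into the open bay at the front of the chrome battery tester, until the two leading lugs both rest squarely against the stop at the back of the bay. Then press the tester's red push button all the way down and finish while still holding it down. Do not pick up, lift or tip the watch, and leave the other things on the stand where they are.

Things in the scene. Friction and masses are not known exactly. Their poses are not given: they have to be found in the camera images.
- tester: Chrome battery tester, fixed: housing 100 deep (x) x 136 wide (y) x 42 high, tilted black meter (to 70 high) on the +y half of its top. Origin on the table, mid-way along the stop, the flat front of the housing (x = 0); +x points into the housing, -x out of the bay's mouth, z up. In front of the stop two cheeks 14 high form the bay, on bare table: see bay_home.
- bay_home (a point): Where the round watch's centre lies when fully home mid-bay: x = -25, y = 0 in the tester's frame, 5.5 above the table; axes as the tester's. In the tester's frame the cheeks run from the stop to x = -30 with inner faces at y = -32 and +32, then flare out at 45 degrees to tips at x = -46, y = -48 and +48. Their outer faces are at y = -54 and +54.
- watch_center (a point): Centre of the round silver watch case, 5.5 above its underside. No band, dial up, loose, about 65 g. Body 42 in diameter, 10 high; four lugs 4.5 wide, 1.2 to 6.8 above the table, flat tips at x = +25 and -25, y = 10 to 14.5 and -10 to -14.5. +x to 12 o'clock; crown to y = -25.5. At the start its x is within 0.3 rad of the tester's x; either end may lead.
- test_button_top (a point): Centre of the top of the red round push button (22 in diameter), on the tester's deck at x = 48, y = -36 in the tester's frame. Released, its top is 54 above the table and 8 above the steel ring round it. Pressed straight down.
- test_button (a joint): Travel of the push button in m: 0 released, 0.005 fully down. Sprung: about 1.5 N starts it, 5 N takes it fully down; it comes up when let go.
- square_watch: Bystander: square silver watch, 34 x 34 (45 over the lugs), 10 high. Origin under its centre.
- loupe: Bystander: black eye loupe standing on its wide end, 33 in diameter, 32 high. Origin under its centre.
- pliers: Bystander: flat-nosed pliers lying along their x, jaws to +x: from x = -77 to +52, 50 wide, 12 high.
- dive_band: Bystander: half of an orange rubber dive band lying along its x, from x = -57 to +67, 22 wide, 4 to 7 high. Origin underneath.
- copper_bowl: Bystander: small copper bowl of coin cells, 84 in diameter at the rim, 32 high. Origin under its centre.
- bar_tool: Bystander: steel spring bar tool lying along its x, from x = -55 to +65, 9 wide and high. Origin underneath.
- case_holder: Bystander: grey plastic case holder, 62 x 40 x 24 high with a black screw knob to x = -45. Origin under its centre.

How it is judged:
On the way, in this order (a step that is already met when the one before it is completed fails the run):
1. the round watch has been slid fully home: both leading lugs square against the stop of the bay (x of watch_center in the frame of tester between -0.0275 and -0.022 m and y of watch_center in the frame of tester between -0.012 and 0.012 m and height (world z) of watch_center below 0.0085 m and angle between the x axis of watch_center and the x axis of tester, either way round below 0.09 rad and value of joint test_button below 0.001 m), for 0.2 s.
2. then the red button is pressed fully down (value of joint test_button above 0.004 m), for 0.2 s.
At the end, for the whole second after the job is handed in: The round watch lies flat in the tester's bay with its leading lugs within 2.5 mm of the stop, within 12 mm of the bay's middle and within 0.09 rad (5 degrees) of square, and the red button is held at least 4 mm down (full travel 5 mm) when the program ends and for the second after (x of watch_center in the frame of tester between -0.0275 and -0.022 m and y of watch_center in the frame of tester between -0.012 and 0.012 m and height (world z) of watch_center below 0.0085 m and angle between the x axis of watch_center and the x axis of tester, either way round below 0.09 rad and value of joint test_button above 0.004 m); the arm keeps its last pose, push and grip.
It fails at once if the round watch is lifted off the table (height (world z) of watch_center above 0.013 m).
It fails at once if the round watch is tipped (angle between watch_center's own z axis and vertical above 0.25 rad).
It fails at once if another thing on the stand is pushed aside (more than 15 mm) or lifted (distance of any of square_watch, loupe, pliers, dive_band, copper_bowl, bar_tool, case_holder from where it was at the start of the episode above 0.015 m).
It also fails if it takes over 58 s, if anything falls off the work surface, if the arm or the gripper's body presses on something with over 40 N, if the wrist force passes 120 N, or if a joint passes its speed limit or range.

## Working session

There is one attempt and no reset: what is moved stays moved. The work goes in short steps, each a Python script; the robot and the scene stay as the last script left them, time stands still between calls to the robot, and variables do not carry over. Pictures are saved under pics/ and viewed, and the job is handed in when it is done.

```bash
ls; mkdir -p pics
python3 - <<'E'
from plant import robot
import cv2
print(robot.nose_length, robot.sense())
for n in ["scene","side","wrist"]:
    f=robot.grab_frame(n); cv2.imwrite(f"pics/{n}0.png",f["image"][:,:,::-1]); print(n,f["fx"],f["cx"],f["cy"],f["R"],f["t"])
E
```

```text
pics
0.011 {'t': 0.0, 'joint_pos': array([ 1.26211227,  0.4694634 , -0.04859719,  1.53368317,  0.02408824,
        1.14097905, -0.08232984]), 'joint_velocities': array([-0.00098402, -0.00028036,  0.00195213, -0.00013065,  0.0003069 ,
        0.00063253,  0.00114629]), 'effort': array([-4.16224329e-04, -5.10307646e+01, -4.67147981e-02, -2.37710506e+01,
        1.07276408e-02,  7.46506004e-03, -5.41360791e-06]), 'tcp_pos': array([ 0.18626328, -0.6482167 ,  0.24125114]), 'tcp_rot': array([ 3.14153393e+00,  1.94696859e-03, -1.29101368e+00]), 'wrist_force': array([ 0.8565296 , -0.38629412,  0.67293097]), 'torque': array([0.02573264, 0.01740251, 0.00132434]), 'opening': 1.0010559751998749}
scene 436.56910208189043 277.7809889481858 209.46185207476327 [[ 0.63107327  0.77549625 -0.01876412]
 [ 0.54865817 -0.46331868 -0.69592385]
 [-0.54838011  0.42888385 -0.71787039]] [-0.32362208 -0.21178195  1.11450117]
side 503.7724060759735 277.3626117586572 214.62639881306023 [[ 0.97724978 -0.2117262  -0.01244519]
 [-0.16508986 -0.72253281 -0.67133574]
 [ 0.13314731  0.65811728 -0.74104888]] [-0.48677528  0.14795694  0.95781738]
wrist 357.9213304526769 278.3588720564199 208.123844901396 [[ 0.27682852 -0.96091805 -0.00157315]
 [-0.92566552 -0.26711137  0.26794565]
 [-0.25789401 -0.07271879 -0.96343275]] [-0.67387094 -0.03475031  0.37884358]
```

View pics/scene0.png

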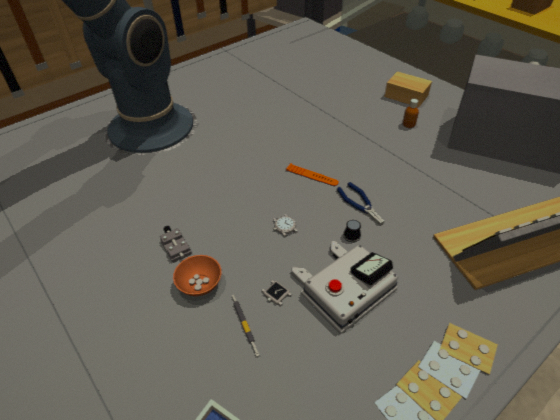

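View pics/side0.png

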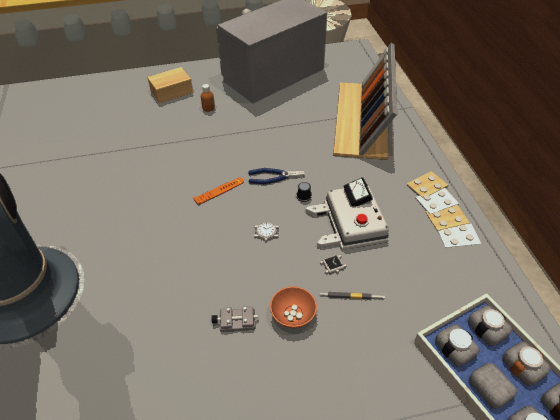

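View pics/wrist0.png

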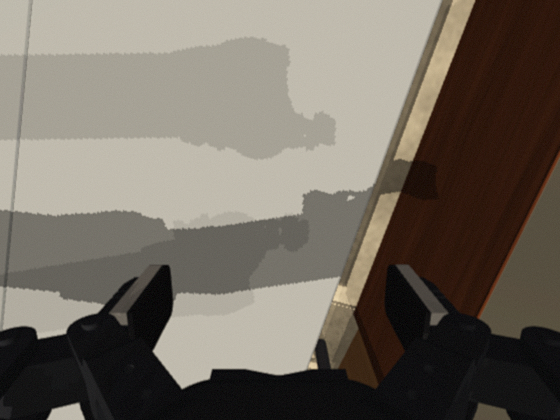

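The scene view shows the watch at (286,226), the red button at (335,286) and the cheek tips at (300,273) and (337,247). In the side view the watch is at (266,231) and the button at (362,219). Next I'll take rough positions and enlarged crops.

```bash
cat > h.py <<'E'
import numpy as np, cv2
def ray(f,u,v,z):
    R=np.array(f["R"]);t=np.array(f["t"]);c=-R.T@t
    d=R.T@np.array([(u-f["cx"])/f["fx"],(v-f["cy"])/f["fy"],1.])
    return c+d*(z-c[2])/d[2]
def proj(f,X):
    p=np.array(f["R"])@np.array(X)+f["t"]; return p[0]/p[2]*f["fx"]+f["cx"],p[1]/p[2]*f["fy"]+f["cy"]
def redmask(im,y0=180,y1=320,x0=300,x1=400):
    a=im.astype(int); m=((a[...,0]>130)&(a[...,1]<60)&(a[...,2]<60))
    k=np.zeros_like(m);k[y0:y1,x0:x1]=1
    return m&k
E
python3 - <<'E'
from plant import robot
import cv2,numpy as np
from h import *
for n,w,b in [("scene",(286,226),(335,286)),("side",(266,231),(362,219))]:
    f=robot.grab_frame(n); im=f["image"]
    m=redmask(im); v,u=np.nonzero(m); print(n,"red",len(u),u.mean(),v.mean(),ray(f,u.mean(),v.mean(),.052))
    print("watch",ray(f,*w,.008))
    c=im[185:335,230:410][:,:,::-1] if n=="scene" else im[165:285,230:400][:,:,::-1]
    cv2.imwrite(f"pics/{n}_crop.png",cv2.resize(c,None,fx=4.4 if n=="side" else 4,fy=4.4 if n=="side" else 4,interpolation=cv2.INTER_CUBIC))
E
```

```text
scene red 103 334.252427184466 278.5533980582524 [0.65956502 0.00126837 0.052     ]
watch [0.48928137 0.04016349 0.008     ]
side red 53 361.52830188679246 217.73584905660377 [ 0.66949229 -0.0050967   0.052     ]
watch [0.48283865 0.04012069 0.008     ]
```

```bash
echo
```

```text
(no output)
```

View pics/scene_crop.png

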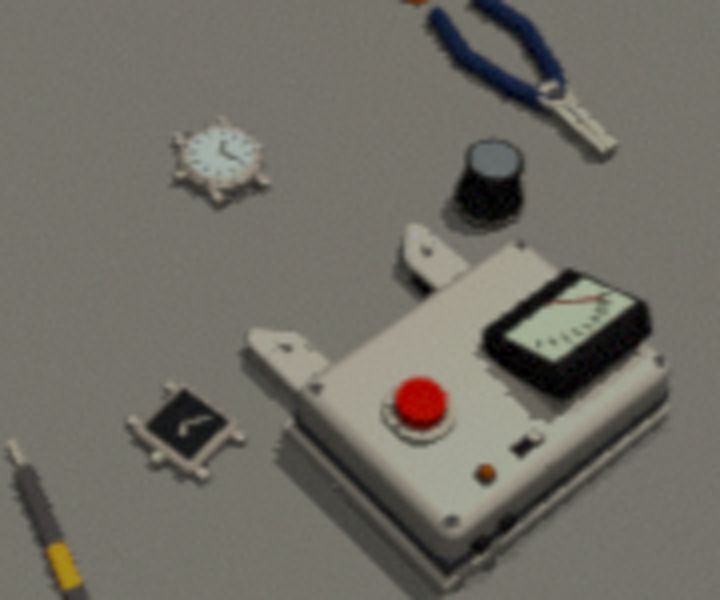

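View pics/side_crop.png

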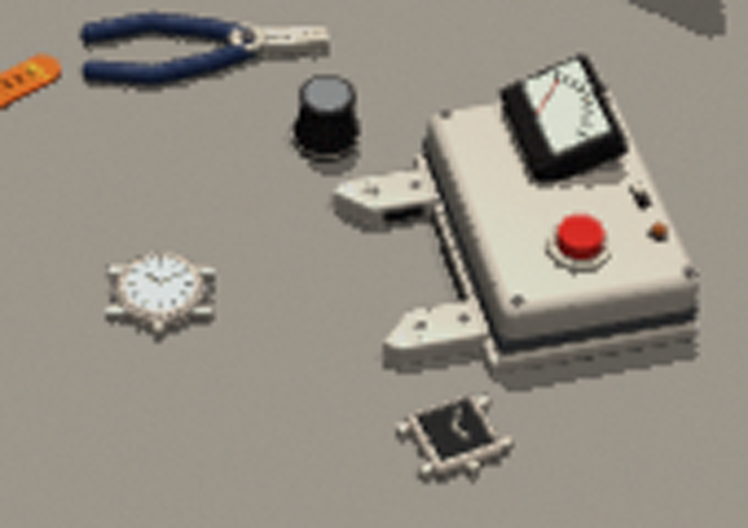

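Run:
```python
from plant import robot
import cv2,numpy as np
from h import *
f=robot.grab_frame("wrist"); s=robot.sense()
from scipy.spatial.transform import Rotation as Ro
R=np.array(f["R"]);c=-R.T@f["t"]; T=Ro.from_euler("xyz",s["tcp_rot"]).as_matrix()
print("cam in tool",T.T@(c-s["tcp_pos"]),"axis in tool",T.T@R[2])
for yaw in (np.pi/2,-np.pi/2,0,np.pi):
  for p in ([.45,.03,.02],[.52,.03,.3],[.665,0,.1],[.55,.03,.35]): print(yaw,p,robot.inverse_kinematics(p,[np.pi,0,yaw]))
for n in ("scene","side"):
  g=robot.grab_frame(n); m=redmask(g["image"],200 if n=="side" else 270,320); v,u=np.nonzero(m); print(ray(g,u.mean(),v.mean(),.052))
```

```text
cam in tool [-0.00036845 -0.06847441 -0.13173153] axis in tool [5.99428453e-05 2.67896161e-01 9.63447790e-01]
1.5707963267948966 [0.45, 0.03, 0.02] [ 0.33987677  0.53691857 -0.61584257  2.20350232  0.58502517  0.56455673
  0.85415897]
1.5707963267948966 [0.52, 0.03, 0.3] [ 0.74575954  0.34582318 -1.10543207  1.77698405  0.32815872  1.22228395
  1.12028866]
1.5707963267948966 [0.665, 0, 0.1] [ 0.48643035  0.75382439 -0.84388459  1.65089544  0.63760651  1.03360225
  1.00818576]
1.5707963267948966 [0.55, 0.03, 0.35] [ 0.70221718  0.3602604  -1.08534663  1.6393095   0.32597962  1.34060279
  1.1385769 ]
-1.5707963267948966 [0.45, 0.03, 0.02] [ 0.16044734  0.48898224 -0.39091696  2.21312021  0.38108654  0.50205666
 -2.09705988]
-1.5707963267948966 [0.52, 0.03, 0.3] [ 0.4917841   0.24340066 -0.74759005  1.78761503  0.17819085  1.179507
 -1.88028386]
-1.5707963267948966 [0.665, 0, 0.1] [ 0.19269955  0.62235489 -0.37101702  1.66945834  0.27294078  0.90119011
 -1.85627846]
-1.5707963267948966 [0.55, 0.03, 0.35] [ 0.48510675  0.26773921 -0.76062024  1.64894858  0.19035681  1.3011923
 -1.8794908
[... 297 characters left out ...]
0.96623922
 -0.45227345]
0 [0.55, 0.03, 0.35] [ 0.54546162  0.28638757 -0.84401693  1.64610569  0.22036737  1.30845133
 -0.33589223]
3.141592653589793 [0.45, 0.03, 0.02] [ 0.72592242  0.82552481 -1.1850975   2.1857721   1.04578219  0.90576315
  2.0191746 ]
3.141592653589793 [0.52, 0.03, 0.3] [ 0.84948574  0.44347784 -1.3021644   1.77337364  0.44751176  1.27313266
  2.57625106]
3.141592653589793 [0.665, 0, 0.1] [-0.73383719  0.88087808  1.10524559  1.72761328 -0.87584787  1.11363809
 -2.48589575]
3.141592653589793 [0.55, 0.03, 0.35] [ 0.81017288  0.46468807 -1.30618459  1.63520929  0.45480395  1.39539333
  2.59014816]
[ 0.66847684 -0.00636387  0.052     ]
[ 0.66949229 -0.0050967   0.052     ]
```

Run:
```python
from plant import robot
import cv2,numpy as np
from h import *
robot.goto([.60,.02,.33],[np.pi,0,-np.pi/2])
f=robot.grab_frame("wrist");print(robot.sense()["t"],robot.sense()["tcp_pos"])
np.savez("w1.npz",**{k:f[k] for k in f})
cv2.imwrite("pics/w1.png",cv2.resize(f["image"][:,:,::-1],(800,600),interpolation=cv2.INTER_CUBIC))
```

```text
3.2333 [0.60011748 0.01890048 0.3297718 ]
```

View pics/w1.png

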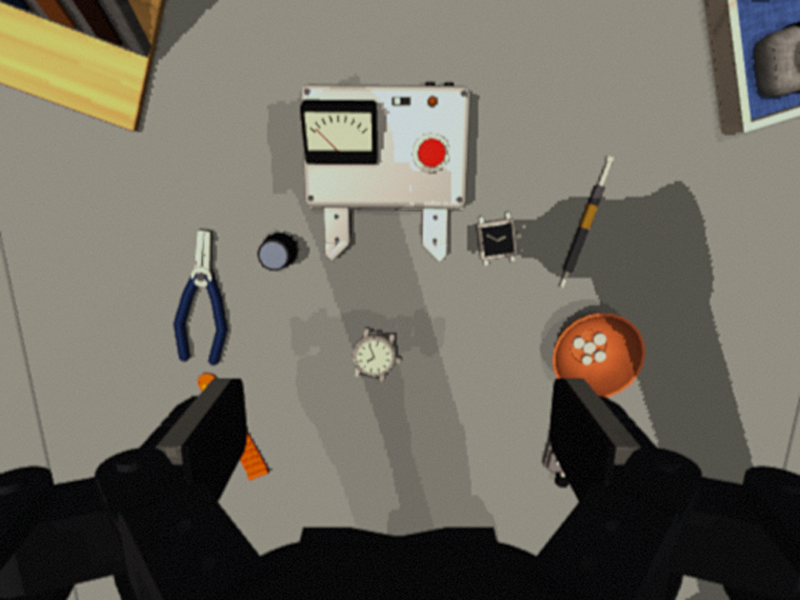

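The wrist view shows the tester (yaw near 0), the button at (431,152), the watch at (376,355) and a slightly rotated lug pattern. I'll enlarge it to get angles.

Run:
```python
import cv2,numpy as np
f=np.load("w1.npz");im=f["image"][:,:,::-1]
cv2.imwrite("pics/c1.png",cv2.resize(im[50:190,200:340],(600,600),interpolation=cv2.INTER_CUBIC))
cv2.imwrite("pics/c2.png",cv2.resize(im[220:275,235:295],None,fx=10,fy=10,interpolation=cv2.INTER_CUBIC))
```

```text
(no output)
```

View pics/c1.png

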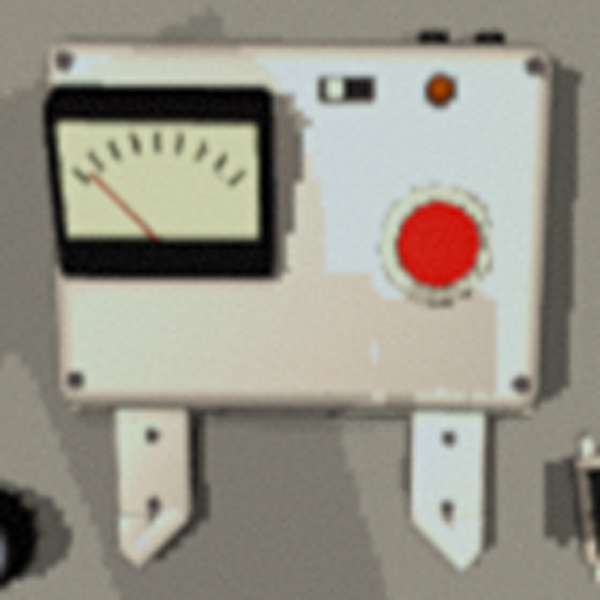

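View pics/c2.png

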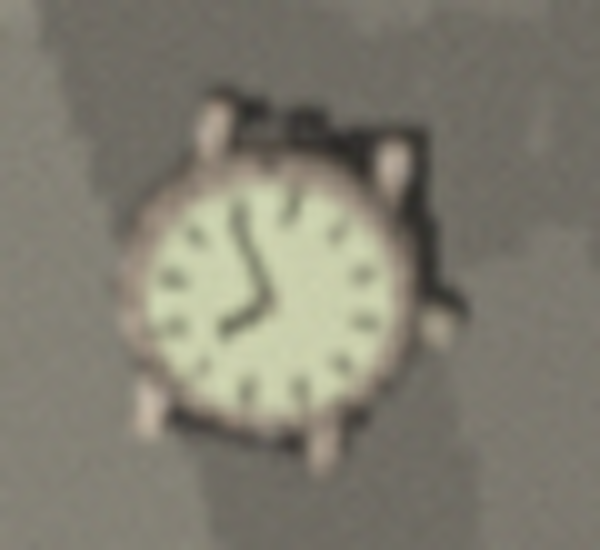

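Run:
```python
import numpy as np
from h import *
f=np.load("w1.npz")
T=lambda p,z:ray(f,200+(p[0]+.5)/4.286-.5,50+(p[1]+.5)/4.286-.5,z)[:2]
for n,p in dict(tL=(137,567),tR=(462,569),s1=(152,436),s2=(448,438),s3=(152,505),s4=(447,510)).items(): print(n,T(p,.014).round(4))
for n,p in dict(h1=(65,61),h2=(535,65),h3=(75,380),h4=(521,383)).items(): print(n,T(p,.042).round(4))
m=redmask(f["image"],50,190,280,340);v,u=np.nonzero(m);b=ray(f,u.mean(),v.mean(),.054)[:2];print("button",b,len(u))
a=[];P={}
for n,p,xy in [("fl",(218,100),0),("fr",(397,145),0),("bl",(150,430),0),("br",(322,465),0),("c",(270,293),1)]:
  P[n]=ray(f,235+(p[0]+.5)/10-.5,220+(p[1]+.5)/10-.5,.0105 if n=="c" else .0068)[:2];print(n,P[n].round(4))
d=P["fl"]+P["fr"]-P["bl"]-P["br"];print("wyaw",np.arctan2(d[1],d[0]))
d=P["fl"]+P["bl"]-P["fr"]-P["br"];print("wyaw2",np.arctan2(-d[0],d[1]))
print("lugs mean",sum(P[k] for k in("fl","fr","bl","br"))/4)
```

```text
tL [0.5786 0.0786]
tR [ 0.5779 -0.0178]
s1 [0.6173 0.0729]
s2 [ 0.6166 -0.013 ]
s3 [0.5971 0.0736]
s4 [ 0.5955 -0.0131]
h1 [0.7157 0.0885]
h2 [ 0.7146 -0.0315]
h3 [0.6355 0.0898]
h4 [ 0.6345 -0.0304]
button [ 0.67077146 -0.00664871] 272
fl [0.5121 0.0487]
fr [0.5057 0.0247]
bl [0.4641 0.0589]
br [0.4589 0.0353]
c [0.4858 0.0419]
wyaw -0.2157115967639462
wyaw2 -0.2407868497719954
lugs mean [0.4852032  0.04192021]
```

The tester origin is about (0.624, 0.030) with yaw −0.01. The watch is at (0.4855, 0.042), yawed −0.22 relative to the tester, and 10 mm to the +y side. I'll nudge it sideways first, then push it squarely on its rear lugs.

```bash
cat > snap.py <<'E'
import sys,numpy as np,cv2
from plant import robot
def snap(name,crop=None,fx=1,cam="wrist"):
    f=robot.grab_frame(cam); np.savez(name+".npz",**{k:f[k] for k in f})
    im=f["image"][:,:,::-1]
    if crop: im=im[crop[1]:crop[3],crop[0]:crop[2]]
    cv2.imwrite(f"pics/{name}.png",cv2.resize(im,None,fx=fx,fy=fx,interpolation=cv2.INTER_CUBIC)); return f
E
python3 - <<'E'
from plant import robot
from snap import *
o=[np.pi,0,-np.pi/2]
robot.grip(0.0,20)
robot.goto([.486,.100,.10],o)
print(robot.move_straight([.486,.100,.0145],vel=.06,contact_N=4), robot.sense()["tcp_pos"])
print(robot.move_straight([.486,.074,.0145],vel=.04,contact_N=6), robot.sense()["tcp_pos"],robot.sense()["t"])
snap("w2",fx=1.4)
E
```

```text
False [0.48627938 0.10006369 0.01482932]
False [0.48604664 0.07418722 0.01455372] 7.425
```

View pics/w2.png

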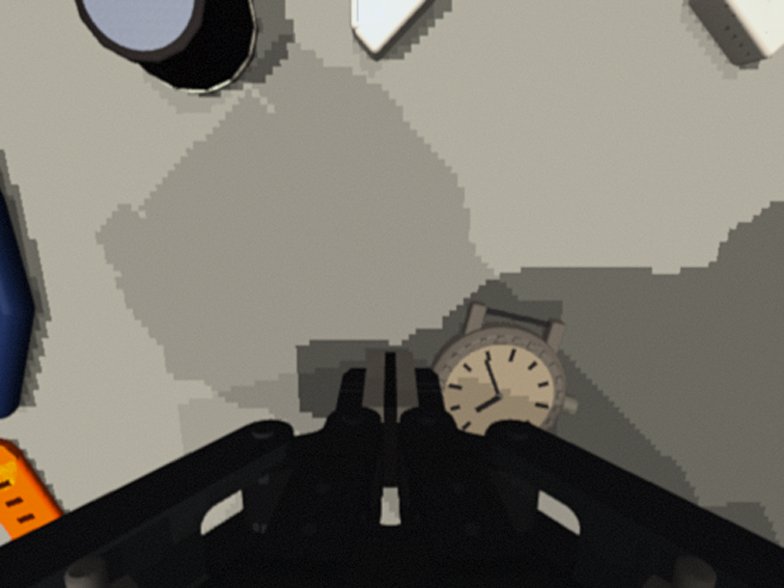

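Shut fingers are at (390,390) with their right side just at the watch's left edge (437). The dial centre is at (500,395).

Run:
```python
import numpy as np
from h import *
f=np.load("w2.npz")
print(ray(f,500/1.4,395/1.4,.0105), ray(f,438/1.4,390/1.4,.01),ray(f,390/1.4,380/1.4,.004))
a=ray(f,478/1.4,303/1.4,.0068);b=ray(f,558/1.4,321/1.4,.0068);print(a,b,np.arctan2((b-a)[0],-(b-a)[1]))
print([ray(f,u/1.4,352/1.4,.0035) for u in (366,416)])
```

```text
[0.48453017 0.04157686 0.0105    ] [0.4859007  0.06008589 0.01      ] [0.4862802  0.07443473 0.004     ]
[0.51210922 0.04884304 0.0068    ] [0.50660186 0.02505944 0.0068    ] -0.22755069343475
[array([0.4953977, 0.0817958, 0.0035   ]), array([0.49541206, 0.06647758, 0.0035    ])]
```

Run:
```python
from plant import robot
from snap import *
print(robot.move_straight([.4845,.0625,.0145],vel=.03,contact_N=6), robot.sense()["tcp_pos"],robot.sense()["t"])
snap("w3",fx=1.4)
```

```text
False [0.48456689 0.06195256 0.01454328] 8.0083
```

View pics/w3.png

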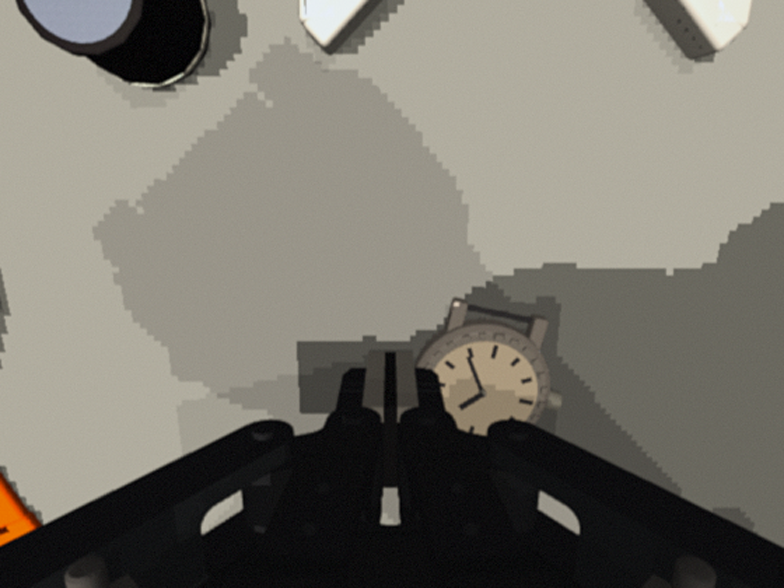

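Run:
```python
from plant import robot
from snap import *
from h import *
f=np.load("w3.npz")
c=ray(f,481/1.4,391/1.4,.0105)[:2]
a=ray(f,459/1.4,298/1.4,.0068);b=ray(f,541/1.4,317/1.4,.0068);w=np.arctan2((b-a)[0],-(b-a)[1]);print(c,w)
o=[np.pi,0,-np.pi/2+w]; d=np.array([np.cos(w),np.sin(w)])
robot.move_straight([.4845,.085,.0145],vel=.08)
robot.move_straight([.4845,.085,.06],vel=.1)
robot.grip(0.2)
s=c-.051*d
print(s,robot.inverse_kinematics([*s,.015],o))
robot.goto([*s,.06],o)
print(robot.move_straight([*s,.0145],vel=.05,contact_N=4), robot.sense()["tcp_pos"],robot.sense()["opening"],robot.sense()["t"])
snap("w4",fx=1.4)
```

```text
[0.48432388 0.03509033] -0.2347752522192945
[0.43472298 0.04695418] [ 0.19559133  0.5024945  -0.48577514  2.24106269  0.48936512  0.49879033
 -2.48081455]
False [0.43492266 0.04701583 0.01469477] 0.2024259994138025 10.825
```

View pics/w4.png

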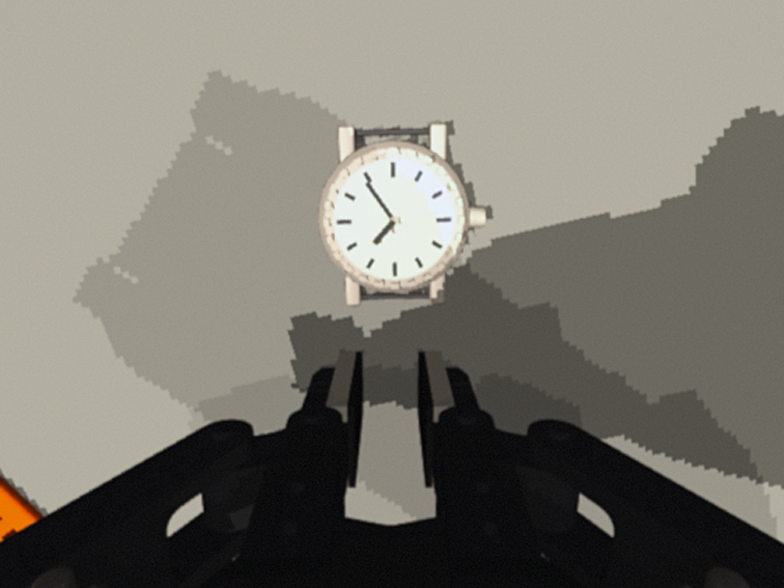

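Both fingertips (338–360, 420–450) line up with the rear lugs (352, 436). Next I push and rotate toward square.

Run:
```python
from plant import robot
from snap import *
c=np.array([.4843,.0351]);w=-.2348;d=np.array([np.cos(w),np.sin(w)]);z=.0145
robot.move_straight([*(c-.033*d),z],vel=.03)
robot.move_straight([.502,.0339,z],vel=.03,attitude=[np.pi,0,-np.pi/2-.01])
print(robot.sense()["tcp_pos"],robot.sense()["wrist_force"],robot.sense()["t"])
snap("w5",fx=1.4)
```

```text
[0.50196248 0.03387491 0.01452411] [-0.14095993 -0.31549076 -0.30099801] 13.4583
```

View pics/w5.png

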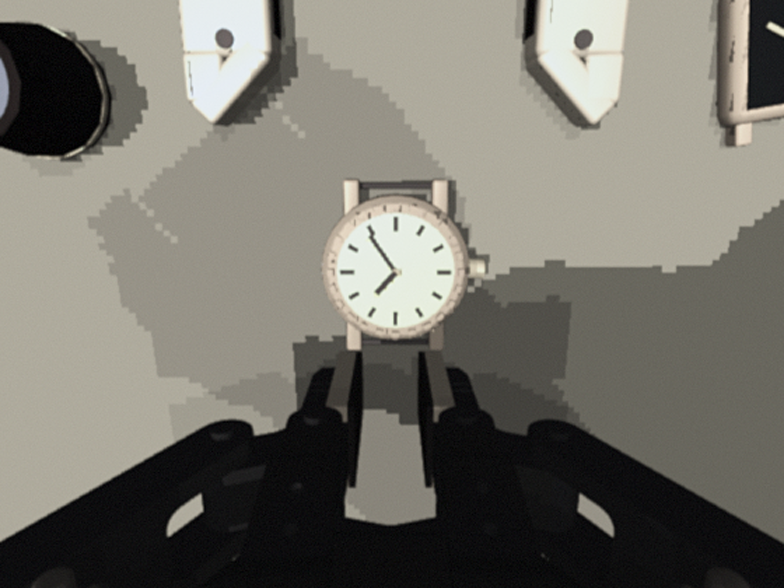

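The watch is square with both lugs on the fingers and its centre at 395. The cheek-tip mid-point is at 402, so it lies about 2 mm to the crown-free side, which is what I wanted.

Run:
```python
import numpy as np
from h import *
f=np.load("w5.npz")
for n,u,v,z in [("c",396,268,.0105),("tL",212,124,.014),("tR",594,124,.014),("fl",351,181,.0068),("fr",440,181,.0068),("bl",353,350,.0068),("br",436,350,.0068)]: print(n,ray(f,u/1.4,v/1.4,z).round(4))
from plant import robot
from snap import *
z=.0145
robot.move_straight([.552,.0331,z],vel=.03)
print(robot.sense()["tcp_pos"],robot.sense()["wrist_force"],robot.sense()["t"])
snap("w6",fx=1.4)
```

```text
c [0.5393 0.0322 0.0105]
tL [0.5775 0.0782 0.014 ]
tR [ 0.5767 -0.0177  0.014 ]
fl [0.5629 0.0443 0.0068]
fr [0.5626 0.02   0.0068]
bl [0.5134 0.0451 0.0068]
br [0.5132 0.0203 0.0068]
[0.55194354 0.03309474 0.01450664] [-0.98678839  0.22242529  0.18890922] 15.325
```

View pics/w6.png

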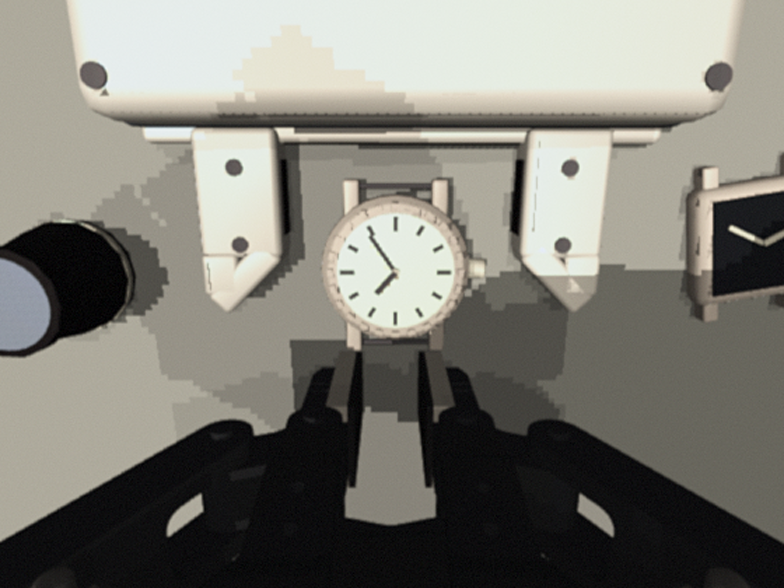

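Run:
```python
from plant import robot
from snap import *
z=.0145
print(robot.move_straight([.570,.0329,z],vel=.012,contact_N=4))
robot.sleep(.2)
print(robot.sense()["tcp_pos"],robot.sense()["wrist_force"],robot.sense()["t"])
snap("w7",fx=1.4)
```

```text
True
[0.56049097 0.03266765 0.01343173] [-0.65705763 -0.10434295  0.24679773] 16.4917
```

View pics/w7.png

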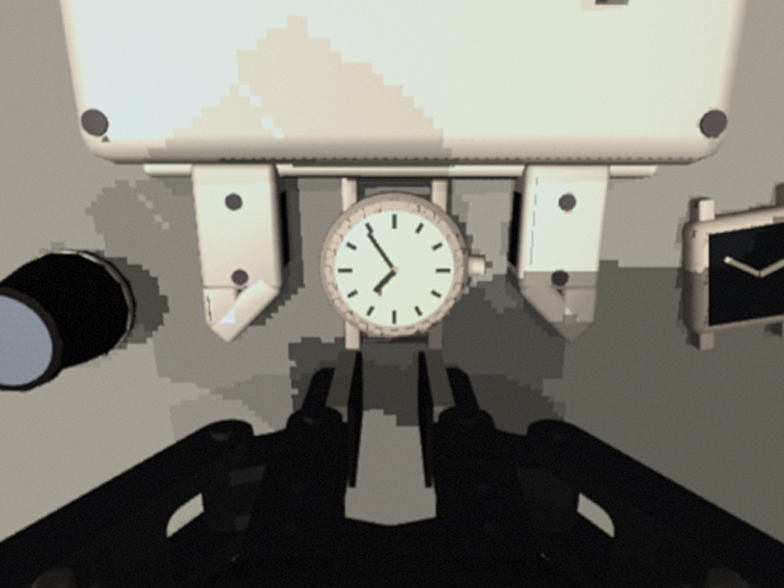

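Contact with the stop came at TCP x ≈ 0.5605, and the lug tips (row 178) look to be at the base strip. I'll push once more, harder, to confirm they are seated.

Run:
```python
from plant import robot
from snap import *
z=.0145
print(robot.move_straight([.572,.0327,z],vel=.012,contact_N=8)); print(robot.sense()["tcp_pos"],robot.sense()["wrist_force"])
robot.sleep(.4)
print(robot.sense()["tcp_pos"],robot.sense()["wrist_force"],robot.sense()["t"])
snap("w8",(180,80,400,280),3.5)
snap("s8",(230,165,400,285),4.4,"side")
```

```text
True
[0.56121724 0.0326399  0.01294794] [0.65978997 0.47090028 0.09190916]
[0.56052842 0.03246757 0.01254708] [ 0.14378271  0.02782249 -0.63397239] 17.4417
```

View pics/w8.png

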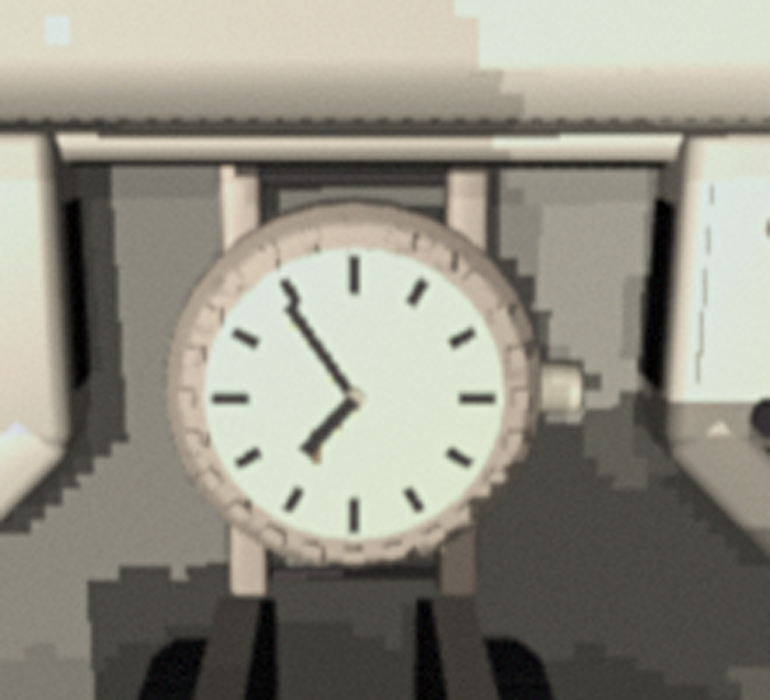

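The lug tips sit at the stop strip, the watch is square, and it is about 1.5 mm off mid-bay. I'll back off, check it from overhead, then press the button.

Run:
```python
from plant import robot
from snap import *
o=[np.pi,0,-np.pi/2-.01]
robot.move_straight([.535,.0327,.0145],vel=.05)
robot.move_straight([.535,.0327,.12],vel=.12)
robot.grip(0.0)
robot.goto([.66,-.003,.20],o)
print(robot.sense()["tcp_pos"],robot.sense()["t"])
f=snap("w9",fx=1.4)
```

```text
[ 0.6584652  -0.00238161  0.19876163] 20.1917
```

View pics/w9.png

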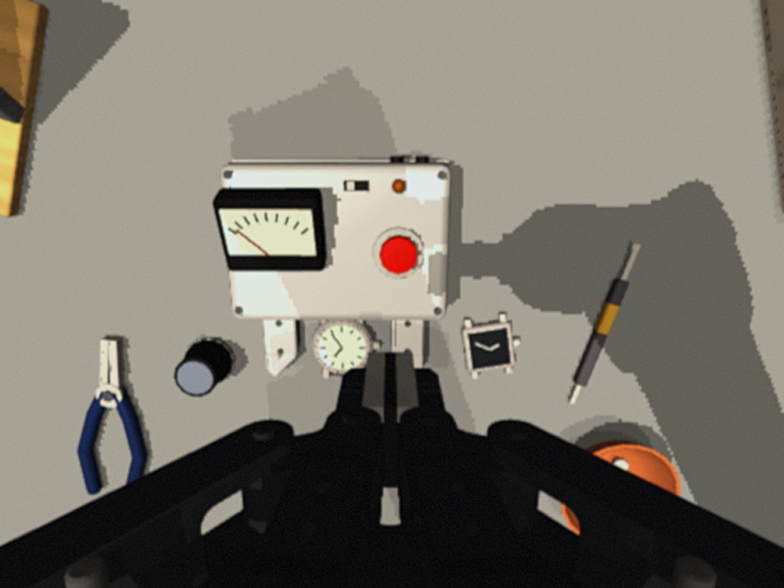

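The watch still lies at the stop, with its centre at (341,347). The button is at (399,255), clear to press.

Run:
```python
from plant import robot
from snap import *
from h import *
f=np.load("w9.npz")
m=redmask(f["image"],150,220,260,320);v,u=np.nonzero(m);b=ray(f,u.mean(),v.mean(),.053)[:2];print("button",b,len(u),"watch",ray(f,341/1.4,347/1.4,.0105))
o=[np.pi,0,-np.pi/2-.01]
x,y=.670,-.0068
robot.goto([x,y,.10],o)
print(robot.move_straight([x,y,.060],vel=.02,contact_N=3)); s=robot.sense();print(s["tcp_pos"],s["wrist_force"],s["t"])
snap("w10",fx=1.4)
```

```text
button [ 0.67087394 -0.0068193 ] 530 watch [0.59797625 0.03192486 0.0105    ]
True
[ 0.66993666 -0.00682914  0.06185171] [-0.26564167  0.42407668  3.70693746] 22.4583
```

View pics/w10.png

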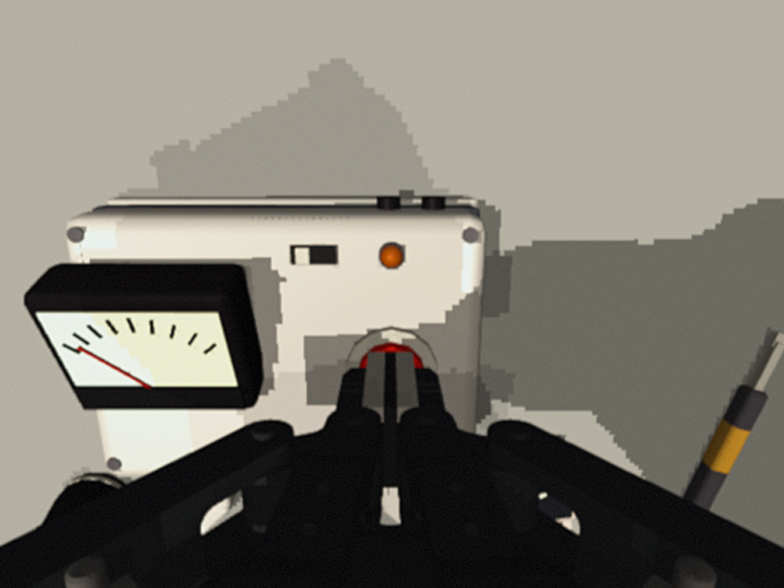

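The fingers are centred on the button and pressing at 3.7 N. Before going further I'll check the watch in the fixed cameras.

Run:
```python
from snap import *
snap("s10",(280,165,410,285),5,"side")
snap("sc10",(270,200,410,310),5,"scene")
```

```text
(no output)
```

View pics/s10.png

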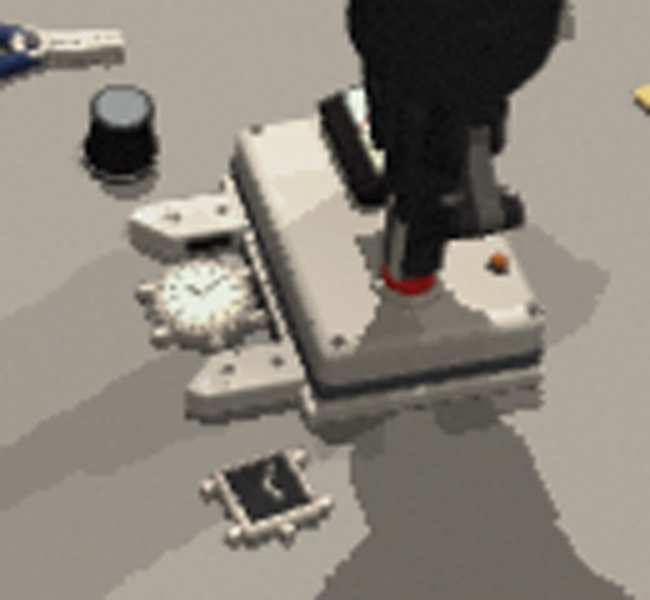

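View pics/sc10.png

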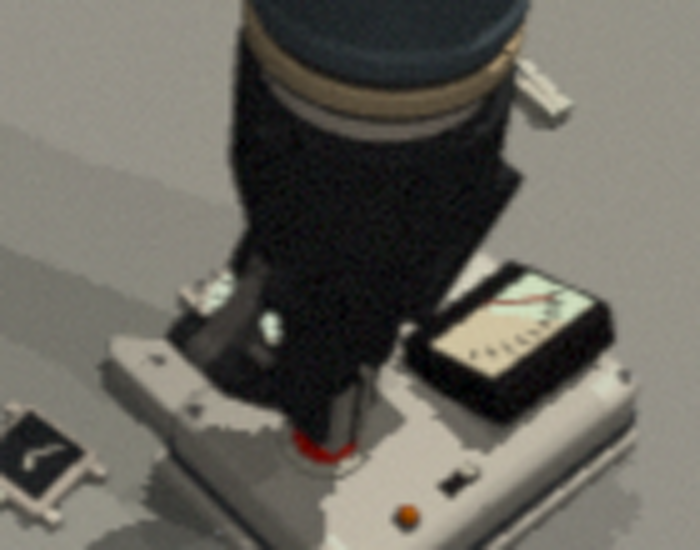

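The side view shows the watch in the bay at (205,298), square, with its lugs at the stop. The scene view is hidden by the arm. I'm pressing fully down now.

Run:
```python
from plant import robot
x,y=.670,-.0068
for z in (.060,.059,.058,.057,.056,.055,.054,.053,.052):
    robot.move_straight([x,y,z],vel=.01); robot.sleep(.15); s=robot.sense();print(z,s["tcp_pos"].round(4),s["wrist_force"].round(1),round(s["t"],2))
    if s["wrist_force"][2]>16: break
```

```text
0.06 [ 0.67   -0.0068  0.0601] [-0.5  0.2  4.8] 23.05
0.059 [ 0.67   -0.0068  0.06  ] [-2.5 -0.3 10.1] 23.45
0.058 [ 0.6701 -0.0068  0.06  ] [-4.  -1.3 14. ] 23.85
0.057 [ 0.6701 -0.0068  0.0599] [-6.7 -1.5 18.4] 24.25
```

Run:
```python
from plant import robot
from snap import *
robot.sleep(.7);s=robot.sense();print(s["tcp_pos"].round(4),s["wrist_force"].round(1),s["t"])
snap("s11",(280,165,410,285),5,"side")
```

```text
[ 0.6701 -0.0068  0.0599] [-6.3 -1.1 18.8] 24.95
```

View pics/s11.png

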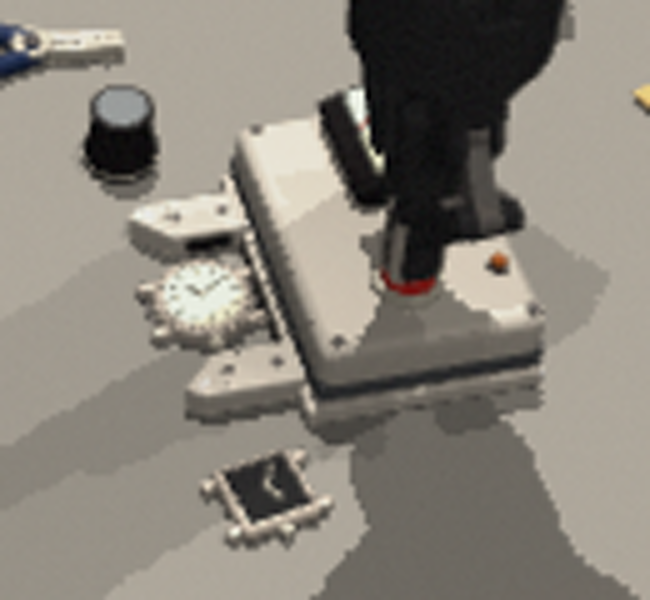

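The button has sunk (a thinner red rim at (410,285)) and the force holds steady at 18.8 N. The watch hasn't moved. Handing in.

```bash
python3 -c "
from plant import robot
print(robot.close_job())"
```

```text
the job is handed in; nothing more can be done
None
```

The round watch is in the tester's bay against the stop, and I handed the job in at about 25 s with the red button held down. No verdict was reported.

I nudged the watch about 7 mm sideways with shut fingertips. Then I pushed it along the table on its two rear lugs with the fingers slightly open, turning it square on the way. It met the stop at TCP x ≈ 0.5605, and a second, harder push stopped at the same place.

**Watch position:** the last checks put it about 25 mm from the stop and 1.5–2 mm off mid-bay. It looked square and flat in both the wrist and side views.

**Button:** the fingertips bottomed out at TCP z = 0.060, which is 5 mm of travel as far as the geometry gives it. The press held steady at about 19 N.

**Disagreements and limits:**
- Two estimates of the tester's x differ by about 1.5 mm, so the watch's x in the tester frame is −24.5 to −26 mm. Both are inside the allowed band.
- At the end the scene camera's view of the bay was blocked by the arm, so the final check of the watch came from the side view.
- I saw no bystander move, but I didn't measure their positions.

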